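# Shut the balance's draft shield and tare

## Task

The empty beaker on the balance is to be tared. With the fingertips, push the left, right and top glass doors of the draft shield forward by their handles until each is fully shut, and only then press the long tare key on the front edge all the way down and let it come up again. Leave the beaker standing on the pan and everything around the balance where it is; nothing has to be grasped or lifted.

Things in the scene. Friction and masses are not known exactly. Their poses are not given: they have to be found in the camera images.
- balance: white balance, 320 x 200 mm (x -150 to +170, y -100 to +100), does not shift. Origin: on the worktop; x to its back (away from its front with the keys), y to its left, z up. Base top 60 mm up; sloping display x -110 to -55, up to 90 mm; glass chamber x -62 to +100, y -97 to +97, and rear tower behind it, up to 230 mm with their rails. Only handles stand above 230 mm or out of the sides.
- left_door (a joint): left glass door of the draft shield (upright pane 152 x 156 mm, the balance's left side). Slide in m: 0 = fully shut against a hard stop; grows to 0.100 as it slides back along the balance's +x. Starts 0.03 to 0.085 open. Stays where it is left: about 1.2 N of friction, no spring.
- right_door (a joint): right glass door of the draft shield (upright pane 152 x 156 mm, the balance's right side). Slide in m: 0 = fully shut against a hard stop; grows to 0.100 as it slides back along the balance's +x. Starts 0.03 to 0.085 open. Stays where it is left: about 1.2 N of friction, no spring.
- top_door (a joint): top glass door of the draft shield (level pane 156 x 164 mm, upper face 229 mm above the worktop). Slide in m: 0 = fully shut against a hard stop; grows to 0.100 as it slides back along the balance's +x over the rear tower. Starts 0.03 to 0.085 open. Stays where it is left: about 1.2 N of friction, no spring.
- left_handle (a point): centre of the left door's handle: grey upright blade, 12 mm along x, 36 mm high, sticking 31 mm straight out of the left side (+y): pane's face 14.5 mm inside this point, free end 15.5 mm outside. Nothing above it. In the balance's frame at (-0.036, +0.1065, 0.197) when shut, farther along +x by the joint value. Push its rear (+x) face toward the front to shut. Axes as the balance's.
- right_handle (a point): centre of the right door's handle: grey upright blade, 12 mm along x, 36 mm high, sticking 31 mm straight out of the right side (-y): pane's face 14.5 mm inside this point, free end 15.5 mm outside. Nothing above it. In the balance's frame at (-0.036, -0.1065, 0.197) when shut, farther along +x by the joint value. Push its rear (+x) face toward the front to shut. Axes as the balance's.
- top_handle (a point): centre of the top door's handle: grey crossbar near the pane's front edge, 12 mm along x, 60 mm along y, standing 21 mm above the pane (top 250.5 mm above the worktop). In the balance's frame at (-0.038, 0, 0.2395) when shut, farther along +x by the joint value. Push its rear (+x) face toward the front to shut; the pane lies under the fingertips there. Axes as the balance's.
- tare_key (a joint): travel of the tare key in m: 0 = up, 0.005 = fully down against its stop. A spring brings it up; it takes about 1 N to start and 5.5 N to hold it fully down.
- tare_top (a point): centre of the upper face of the tare key: long grey bar, 20 mm along x, 52 mm along y, in the middle of the balance's front edge, at (-0.128, 0) in the balance's frame, 68.5 mm above the worktop when up; pressed straight down. The small round keys 52 mm to each side do not move.
- pan (a point): centre of the upper face of the round steel weighing pan, 90 mm across, 73 mm above the worktop, inside the glass chamber.
- weigh_beaker: small empty glass beaker, 66 x 57 x 69 mm, standing on the pan. Origin: centre of its underside, z up.
- brown_bottle: bystander: brown bottle with a black cap, 54 mm across, 125 mm tall, on the worktop to the right of the balance. Origin: centre of its underside, z up.
- spatula_tray: bystander: open white tray with small tools in it, 102 x 121 x 28 mm, on the worktop to the right of the balance. Origin: centre of its underside, z up.
- small_vial: bystander: white vial with a red cap, 32 mm across, 75 mm tall, on the worktop to the left of the front of the balance. Origin: centre of its underside, z up.
There are look-alikes about, which are no part of the job. What is shaped like the weigh_beaker but blue, purple or yellow is not meant.

How it is judged:
By the outcome, as a careful person would: the job done as asked, in the order asked, and still so for the second after the job is handed in, with the robot touching nothing.
It also fails if it takes over 58 s, if anything falls off the work surface, if the arm or the gripper's body presses on something with over 40 N, if the wrist force passes 120 N, or if a joint passes its speed limit or range.

## Robot

A 6-joint arm with a two-finger parallel gripper is mounted at the origin on a cart in front of the work surface, level with it; the furniture and walls round the work are solid. World frame = base frame: x ahead of the robot, y to its left, z up, the work surface at z = 0. Lengths are in m, angles in rad, forces in N, time in s.
With the tool pointing down it reaches from about 0.375 to 0.9 m from the base axis. Payload 3.1 kg.
Tool frame: the origin (TCP) lies on the centre line of the jaws, within the pads' length; the fingertips stand 17 mm ahead of it and the grasp point (between the pads) lies 2 mm behind it; y points along the fingers, z is the direction in which the jaws open and shut, and the axes are right-handed (so a half turn about y gives the same grasp; the last joint's range is limited). The gripper opens to 85 mm and grips with 20 to 120 N. Pads are 22 mm wide; open, the fingers measure 114 mm over their backs; the gripper's body (76 mm by 85 mm) begins 54 mm behind the grasp point. The pads swing forward as they close: fully open they stand 13 mm farther back than shut.
Start: joints at [-1.512, 0.527, 1.433, -0, 1.181, -0.178], TCP at [0.147, -0.608, 0.248] pointing down, gripper open.
Joint ranges: [-3.08, 3.08], [-0.75, 2.2], [0.22, 2.44], [-1.43, 4.57], [0, 2.65], [-2.85, 2.85]. Speed limits (rad/s): [2.79, 2.79, 3.14, 3.14, 3.14, 3.14].

## Interface

Orientations are given as a unit quaternion [x, y, z, w].
In Python, from station import manip gives the robot as it stands.
- The arm moves only by the shell command python3 -m handwheel 'ROWS' [FORCE]. ROWS is JSON, one flat list of numbers, 7 for each row, row after row: the shift along the tool's x, y, z in cm, then the turn, a rotation vector about the tool's x, y, z in rad, then the finger opening in cm, from 0 to 8.54. A call has 1 to 10 rows; each row is the pose to reach, as a shift and turn from the pose commanded when the call began, along the tool's axes at that moment; what a row does not reach only later rows make up. A row lasts 1/12 s, in which the tool goes at most 41.7 mm and 7.16 degrees, less where a joint would pass 70% of its speed; a pose out of reach is approached as far as the arm can. A call with a gripper value outside its range is refused whole. The fingers move at their own pace and stop on an object; FORCE is the grip in N (left out, the last holds). Time passes only in rows, so rows that repeat a pose let the fingers close. It gives the time, the measured TCP pose, the force and the opening at its end, in the units of the state.
- manip.sense(): the state, without advancing time (a new reading comes with each control period).
- manip.snapshot(name): name is "scene" or "top" or "wrist"; returns a dict with "frame" (384x512x3 uint8, red, green, blue), "depth" (384x512 float32, m along the optical axis (not along the pixel's ray), 0 where there is no reading), "camera_matrix" (3x3 intrinsics, pixels), "rvec" (rotation vector, rad) and "tvec" (3), from world to camera coordinates, as OpenCV has them. Camera axes: x right, y down, z forward; pixel columns grow to the right and rows downward; lengths in m; the calibration is good to about 2 mm. A picture is of the moment at which its call begins.
- manip.sign_off(): hands the job in, once; it reports no verdict.
The state is a dict: "t": time; "q": joint angles; "qd": joint speeds; "tau": joint torques, N m; "tcp_pos": TCP position; "tool_rot": TCP orientation; "force": force on the tool from outside, world axes, zero at the start; "ft_torque": the same for the moment, N m; "finger_gap": opening from 0.0 (shut) to 1.0 (fully open).
Only numpy, scipy, OpenCV 4.12 (cv2) and the standard library are available. Lean on these libraries where they do the work, as an engineer would, in place of code of your own. Each camera call takes 0.05 s, during which the arm holds its last target.

## Working session

There is one attempt and no reset: what is moved stays moved. The work goes in short steps, Python scripts to look and compute and a shell command to move; the robot and the scene stay as the last step left them, time stands still between calls to the robot, and variables do not carry over. Pictures are saved under pics/ and viewed, and the job is handed in when it is done.

```bash
ls; mkdir -p pics
cat > h.py <<'E'
import numpy as np, cv2
from station import manip
from scipy.spatial.transform import Rotation as R
def snap(n,fn=None):
    s=manip.snapshot(n)
    if fn: cv2.imwrite('pics/'+fn,s['frame'][:,:,::-1])
    return s
def cam(s):
    M=cv2.Rodrigues(np.array(s['rvec'],float))[0]; t=np.array(s['tvec'],float).ravel(); return M,t
def ray(s,u,v):
    M,t=cam(s);K=np.array(s['camera_matrix']);d=M.T@np.linalg.inv(K)@np.array([u,v,1.]);return -M.T@t,d
def onz(s,u,v,z):
    o,d=ray(s,u,v);return o+d*(z-o[2])/d[2]
def atd(s,u,v):
    o,d=ray(s,u,v);return o+d*s['depth'][int(v),int(u)]
def proj(s,P):
    M,t=cam(s);K=np.array(s['camera_matrix']);c=(M@np.atleast_2d(P).T).T+t;p=(K@c.T).T;return p[:,:2]/p[:,2:]
E
python3 - <<'E'
from h import *
for n in ['scene','top','wrist']:
    s=snap(n,n+'0.png'); print(n,ray(s,256,192))
st=manip.sense();print(st)
E
```

```text
pics
scene (array([-0.02377727,  0.43414821,  1.0113908 ]), array([ 0.49501279, -0.43605072, -0.75160885]))
top (array([-0.11624879,  0.28214087,  1.15438554]), array([ 0.51718539, -0.26217693, -0.8148031 ]))
wrist (array([ 0.21431859, -0.59104692,  0.37243919]), array([-0.27073006, -0.0699158 , -0.96014746]))
{'t': 0.15, 'q': array([-1.51246595e+00,  5.28256957e-01,  1.43362532e+00, -2.62533609e-05,
        1.18137880e+00, -1.78489663e-01]), 'qd': array([-0.00048473, -0.00316886, -0.0034462 , -0.00037812, -0.00089384,
        0.0004874 ]), 'tau': array([ 4.38935194e-04, -4.42744017e+01, -1.78275794e+01, -2.22672693e-04,
        5.59663386e-03,  1.75801824e-05]), 'tcp_pos': array([ 0.14663006, -0.60701731,  0.24755021]), 'tool_rot': array([-0.08350964,  0.70274409, -0.70156543,  0.08356334]), 'force': array([-0.01972445, -0.05230372, -0.7704817 ]), 'ft_torque': array([0.0354481 , 0.01257063, 0.00141639]), 'finger_gap': 1.0010638621835604}
```

View pics/scene0.png

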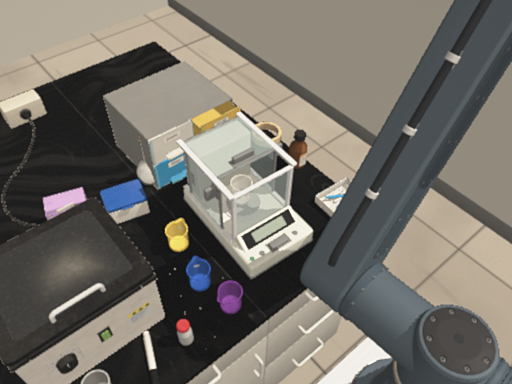

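View pics/top0.png

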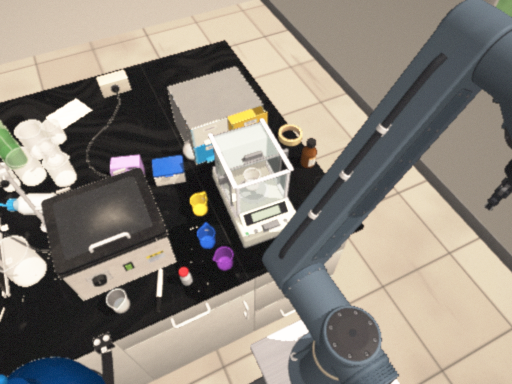

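The scene view shows the balance at about (245,195), tare key at (280,243), bottle at (298,148), tray at (333,197) and vial at (184,331). The decoy cups are yellow (177,235), blue (199,273) and purple (230,296). I'll enlarge the balance.

Run:
```python
from h import *
for n,b in [('scene',(165,90,345,285)),('top',(190,105,320,255))]:
    im=cv2.imread(f'pics/{n}0.png')[b[1]:b[3],b[0]:b[2]]
    f=min(800/im.shape[1],600/im.shape[0]);f=int(f)
    cv2.imwrite(f'pics/{n}0c.png',cv2.resize(im,None,fx=f,fy=f,interpolation=cv2.INTER_CUBIC));print(f)
```

```text
3
4
```

View pics/scene0c.png

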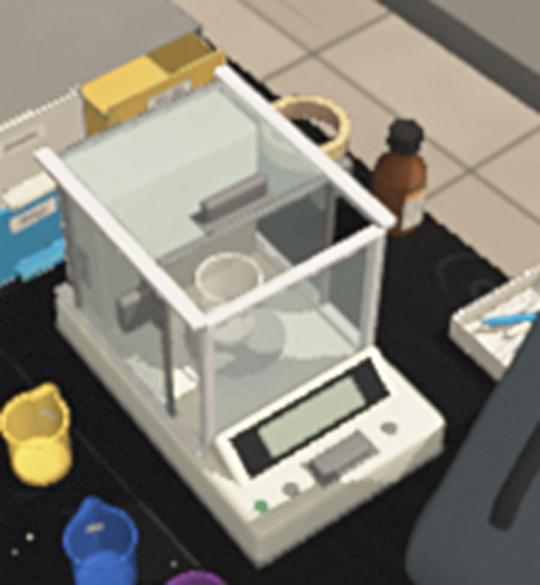

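View pics/top0c.png

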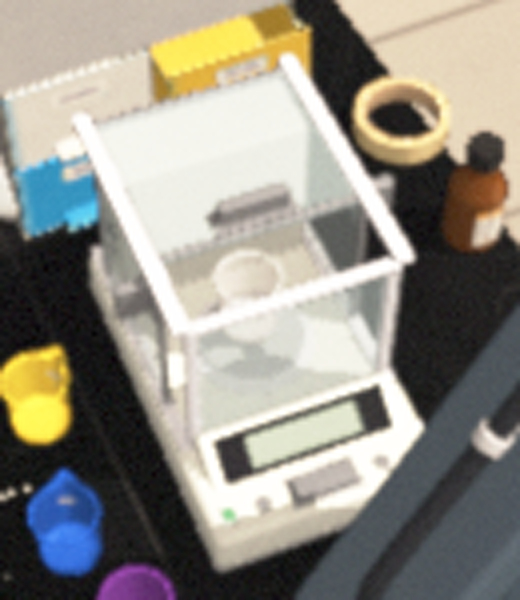

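Run:
```python
from h import *
S=snap('scene');T=snap('top')
def sc(x,y):return 165+(x+.5)/3-.5,90+(y+.5)/3-.5
def tc(x,y):return 190+(x+.5)/4-.5,105+(y+.5)/4-.5
P=dict(FL=(sc(200,326),tc(184,332),.23),FR=(sc(393,222),tc(411,258),.23),RL=(sc(38,152),tc(78,119),.23),RR=(sc(222,69),tc(289,56),.23),tare=(sc(342,455),tc(324,480),.0685),
keyL=(sc(290,489),tc(264,504),.063),keyR=(sc(389,428),tc(381,460),.063),
top_h=(sc(236,195),tc(253,202),.2505),
left_h=(sc(131,308),tc(130,300),.197), dispFL=(sc(243,482),None,.06), baseFL=(sc(262,535),tc(222,546),.06),baseFR=(sc(440,422),tc(424,428),.06))
for k,(a,b,z) in P.items():
    print(k,onz(S,*a,z).round(4), onz(T,*b,z).round(4) if b else '', 'depth',atd(S,*np.round(a)).round(3))
```

```text
FL [0.511  0.0348 0.23  ] [0.5101 0.0312 0.23  ] depth [0.513 0.034 0.229]
FR [ 0.4996 -0.1488  0.23  ] [ 0.4991 -0.1509  0.23  ] depth [ 0.638 -0.304  0.021]
RL [0.7424 0.0217 0.23  ] [0.7398 0.0208 0.23  ] depth [0.745 0.021 0.229]
RR [ 0.7305 -0.1621  0.23  ] [ 0.7307 -0.1641  0.23  ] depth [ 0.73  -0.163  0.229]
tare [ 0.4386 -0.052   0.0685] [ 0.4378 -0.0532  0.0685] depth [ 0.439 -0.054  0.068]
keyL [4.431e-01 1.000e-04 6.300e-02] [ 0.4415 -0.0018  0.063 ] depth [0.444 0.    0.061]
keyR [ 0.4368 -0.1038  0.063 ] [ 0.4373 -0.1052  0.063 ] depth [ 0.439 -0.104  0.062]
top_h [ 0.5845 -0.0591  0.2505] [ 0.5843 -0.0601  0.2505] depth [ 0.585 -0.058  0.249]
left_h [0.5816 0.0478 0.197 ] [0.5777 0.047  0.197 ] depth [0.574 0.053 0.209]
dispFL [0.474  0.0239 0.06  ]  depth [0.473 0.024 0.063]
baseFL [0.4257 0.0441 0.06  ] [0.4234 0.0437 0.06  ] depth [0.427 0.043 0.056]
baseFR [ 0.4155 -0.1431  0.06  ] [ 0.4506 -0.1529  0.06  ] depth [ 0.418 -0.145  0.058]
```

Run:
```python
from h import *
S=snap('scene');T=snap('top')
st=manip.sense();print(R.from_quat(st['tool_rot']).as_matrix().round(3))
Rm=R.from_quat(st['tool_rot']).as_matrix()
print('wristcam in tool',Rm.T@(np.array([.21431859,-.59104692,.37243919])-st['tcp_pos']))
o=np.array([.5664,-.0602]);a=-.060;B=np.array([[np.cos(a),-np.sin(a)],[np.sin(a),np.cos(a)]])
for n,s,b,f in [('scene',S,(200,105,330,195),6),('top',T,(215,115,310,190),8)]:
    im=s['frame'][b[1]:b[3],b[0]:b[2],::-1]
    cv2.imwrite(f'pics/{n}1c.png',cv2.resize(im,None,fx=f,fy=f,interpolation=cv2.INTER_CUBIC))
    # depth points with z in handle top zone
    v,u=np.mgrid[100:260,160:340]
    M,t=cam(s);K=np.array(s['camera_matrix'])
    d=s['depth'][v,u];c=np.stack([(u-K[0,2])/K[0,0]*d,(v-K[1,2])/K[1,1]*d,d],-1)
    w=(c-t)@M; b2=(w[...,:2]-o)@B
    def rep(nm,m):
        m=m&(d>0)
        if m.sum(): print(n,nm,m.sum(),b2[m].min(0).round(4),b2[m].max(0).round(4),np.median(b2[m],0).round(4),w[m][:,2].min().round(3),w[m][:,2].max().round(3))
    z=w[...,2]
    rep('top',(z>.236)&(abs(b2[...,1])<.05)&(abs(b2[...,0])<.09))
    rep('left',(z>.17)&(z<.225)&(b2[...,1]>.102)&(b2[...,1]<.13)&(abs(b2[...,0])<.09))
    rep('right',(z>.17)&(z<.225)&(b2[...,1]<-.102)&(b2[...,1]>-.13)&(abs(b2[...,0])<.09))
print(proj(S,[o[0]+0,o[1],.0685]))
```

```text
[[-0.972 -0.     0.235]
 [-0.235  0.001 -0.972]
 [-0.    -1.    -0.001]]
wristcam in tool [-6.96433537e-02 -1.24355207e-01 -5.20134417e-05]
scene top 173 [ 0.0151 -0.0284] [0.0315 0.0326] [0.0206 0.0052] 0.236 0.253
scene left 120 [-0.0025  0.1023] [0.0112 0.1237] [0.0012 0.1144] 0.181 0.219
scene right 29 [ 0.0222 -0.1206] [ 0.0321 -0.1037] [ 0.0246 -0.1125] 0.181 0.218
top top 99 [ 0.0164 -0.0292] [0.0302 0.0295] [0.0203 0.0009] 0.237 0.255
top left 62 [-0.0021  0.1021] [0.0093 0.1218] [0.0018 0.1123] 0.18 0.217
top right 33 [ 0.0198 -0.121 ] [ 0.0349 -0.1044] [ 0.0244 -0.1144] 0.183 0.218
[[248.17296169 208.50917919]]
```

View pics/scene1c.png

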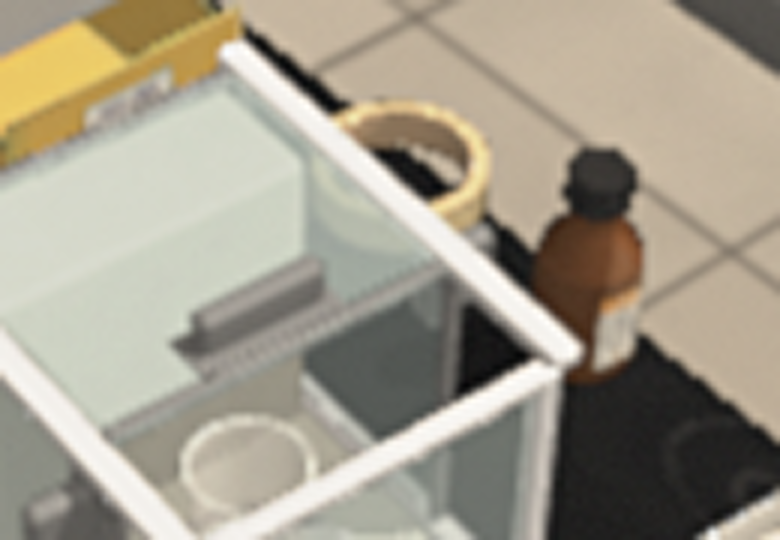

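View pics/top1c.png

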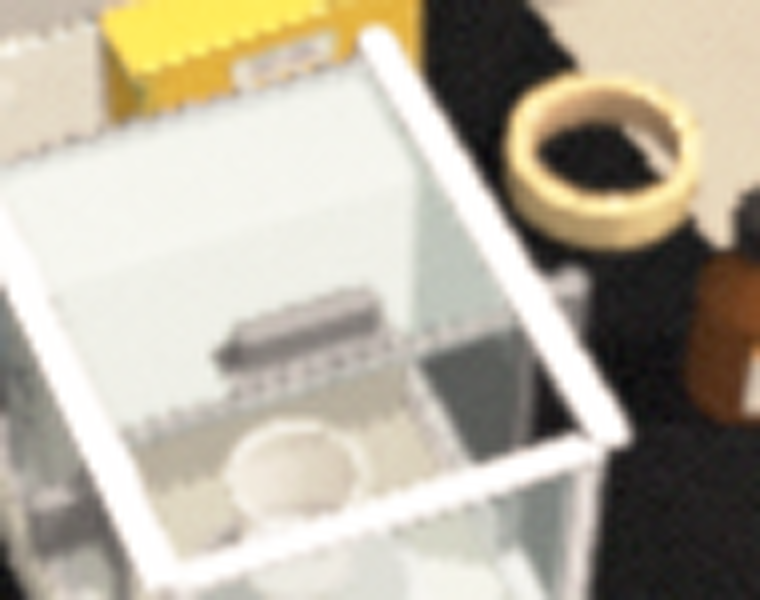

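View pics/wrist0.png

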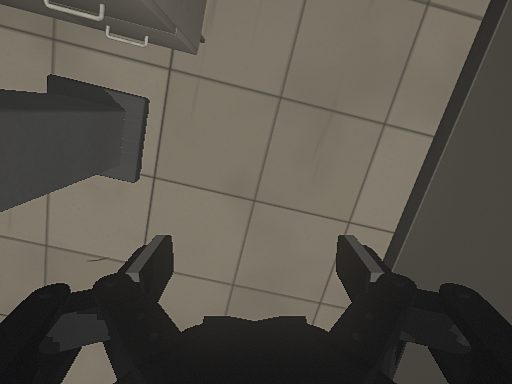

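The handles in the balance frame are top at about x=0.021 (open ~0.059), left at about 0.004 (~0.040) and right at about 0.027 (~0.063). Things that could be mistaken for the targets:
- Beakers: yellow (177,235), blue (199,273) and purple (230,296). The clear one inside the chamber, around (240,182), is the real one and I leave it alone.
- Round keys, scene crop (290,489) and (389,428): not the tare key. The long bar at (342,455) is.

The crops confirm these choices. First I'll move to a point above and behind the right handle.

```bash
cat >> h.py <<'E'
O=np.array([.5664,-.0602]);A=-.060
Bm=np.array([[np.cos(A),-np.sin(A)],[np.sin(A),np.cos(A)]])
def delta(bx,by,z,turn=True,ref=None):
    "TCP target in balance frame -> shift cm, rotvec in tool axes"
    st=manip.sense();Rm=R.from_quat(st['tool_rot'])
    w=np.r_[O+Bm@[bx,by],z]
    zt=np.array([np.cos(A),np.sin(A),0]);yt=np.array([0,0,-1.]);xt=np.cross(yt,zt)
    Rt=R.from_matrix(np.c_[xt,yt,zt])
    print('world',w.round(4),'cur',st['tcp_pos'].round(4),'shift cm',(Rm.inv().apply(w-st['tcp_pos'])*100).round(2),'rv',(Rm.inv()*Rt).as_rotvec().round(3),'F',st['force'].round(2),'t',st['t'])
def bal():
    st=manip.sense();print('bal',(Bm.T@(st['tcp_pos'][:2]-O)).round(4),st['tcp_pos'][2].round(4),'F',(Bm.T@st['force'][:2]).round(2),st['force'][2].round(2),'t',st['t'],'gap',st['finger_gap'])
E
python3 -c "
from h import *
delta(.08,-.113,.34)"
```

```text
world [ 0.6395 -0.1778  0.34  ] cur [ 0.1466 -0.6074  0.2481] shift cm [-57.99  -9.17 -30.2 ] rv [ 0.    -1.274 -0.   ] F [-0.27  0.07  0.69] t 0.35
```

```bash
python3 -m handwheel '[0,-6,0,0,0,0,0, 0,-9.2,0,0,0,0,0, 0,-9.2,0,0,0,0,0, -4,-9.2,-2,0,-0.1,0,0, -7.5,-9.2,-4,0,-0.2,0,0, -11,-9.2,-6,0,-0.3,0,0, -14.5,-9.2,-8,0,-0.4,0,0, -18,-9.2,-10,0,-0.5,0,0, -21.5,-9.2,-12,0,-0.6,0,0, -25,-9.2,-14,0,-0.7,0,0]' 20
python3 -c "
from h import *
delta(.08,-.113,.34)"
```

```text
t: 1.18
tcp_pos: [0.358, -0.4113, 0.3406]
tool_rot: [0.321, -0.63, 0.63, -0.321]
force: [0.8, -1.4, 0.5]
finger_gap: -0.003
world [ 0.6395 -0.1778  0.34  ] cur [ 0.358  -0.4113  0.3406] shift cm [-35.45   0.06   9.01] rv [-0.001 -0.569  0.   ] F [ 0.8  -1.42  0.54] t 1.1833
```

```bash
python3 -m handwheel '[-4,0,1,0,-0.1,0,0, -8,0,2,0,-0.2,0,0, -12,0,3,0,-0.3,0,0, -16,0,4,0,-0.4,0,0, -20,0,5,0,-0.5,0,0, -24,0,6,0,-0.57,0,0, -28,0,7,0,-0.57,0,0, -32,0,8,0,-0.57,0,0, -35.4,0,9,0,-0.57,0,0, -35.4,0,9,0,-0.57,0,0]'
python3 -c "
from h import *
bal();delta(.07,-.113,.20)
for n in ['scene','top','wrist']: snap(n,n+'2.png')"
```

```text
t: 2.02
tcp_pos: [0.6436, -0.1759, 0.3399]
tool_rot: [0.484, -0.514, 0.515, -0.487]
force: [0.4, -0.8, -0.3]
finger_gap: -0.003
bal [ 0.084  -0.1108] 0.3399 F [ 0.46 -0.79] -0.26 t 2.0167 gap -0.0028652370729545283
world [ 0.6295 -0.1772  0.2   ] cur [ 0.6436 -0.1759  0.3399] shift cm [ 0.24 13.98 -1.46] rv [-0.004  0.002 -0.002] F [ 0.41 -0.81 -0.26] t 2.0167
```

View pics/scene2.png

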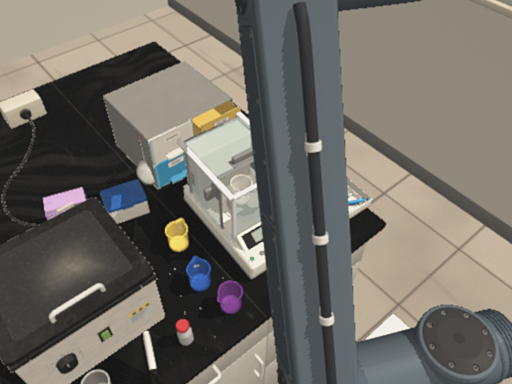

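View pics/wrist2.png

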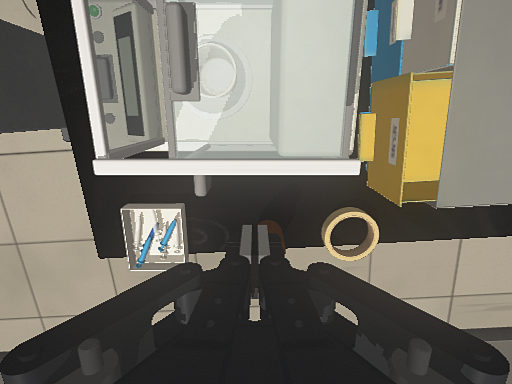

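View pics/top2.png

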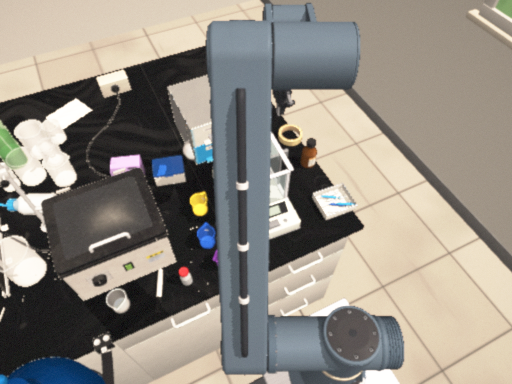

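The wrist view shows the right handle at (202,186), the top handle at (182,48), the closed fingertips at (254,228), the tape roll at (350,235) and the tray at (157,237). Next I'll measure the fingertip depth and the handles from this view.

Run:
```python
from h import *
s=snap('wrist');st=manip.sense();Rm=R.from_quat(st['tool_rot'])
for (u,v) in [(248,230),(262,230),(248,245),(258,250),(248,226)]:
    print('tip',u,v,(Rm.inv().apply(atd(s,u,v)-st['tcp_pos'])).round(4))
def b(p):return np.r_[Bm.T@(p[:2]-O),p[2]].round(4)
for n,u,v,z in [('rh',195,185,.215),('rh',209,185,.215),('rh end',202,196,.215),('top f',172,48,.2505),('top r',197,48,.2505),('top ends',182,2,.2505),('',182,93,.2505),('rail',230,175,.23),('railF',95,168,.23),('tape',322,235,.0),('tare',105,78,.0685)]:
    print(n,b(onz(s,u,v,z)),b(atd(s,u,v)))
im=s['frame'][150:300,150:400,::-1];cv2.imwrite('pics/w2c.png',cv2.resize(im,None,fx=3,fy=3))
```

```text
tip 248 230 [-0.0116  0.0059 -0.0028]
tip 262 230 [-0.0115  0.0062  0.0044]
tip 248 245 [-0.0116 -0.0106 -0.0024]
tip 258 250 [-0.0114 -0.015   0.0021]
tip 248 226 [-0.0117  0.0109 -0.0029]
rh [ 0.0235 -0.1123  0.215 ] [ 0.0227 -0.1132  0.2114]
rh [ 0.0367 -0.1123  0.215 ] [ 0.0342 -0.1161  0.2006]
rh end [ 0.0295 -0.1231  0.215 ] [-0.0136 -0.1889  0.0008]
top f [ 0.0215 -0.0027  0.2505] [ 0.0212 -0.0025  0.2497]
top r [ 0.0392 -0.0027  0.2505] [0.0353 0.0014 0.2301]
top ends [0.0307 0.0256 0.2505] [0.0262 0.0322 0.2309]
 [ 0.0263 -0.0328  0.2505] [ 0.0218 -0.0316  0.2327]
rail [ 0.0581 -0.0993  0.23  ] [ 0.0368 -0.1513 -0.0006]
railF [-0.0592 -0.0929  0.23  ] [-0.0597 -0.093   0.2291]
tape [ 0.2036 -0.2648  0.    ] [ 0.2041 -0.2657 -0.0019]
tare [-0.1214 -0.0018  0.0685] [-0.0535 -0.0169  0.2021]
```

View pics/w2c.png

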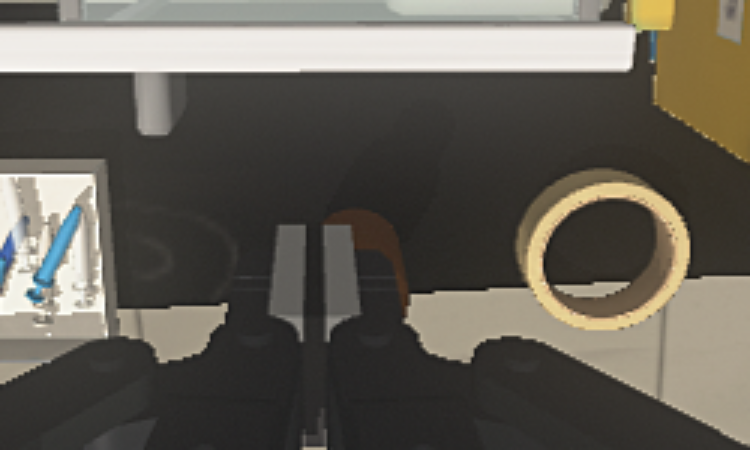

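```bash
python3 -m handwheel '[0.2,4,-1.4,0,0,0,0, 0.2,8,-1.4,0,0,0,0, 0.2,11,-1.4,0,0,0,0, 0.2,13,-1.4,0,0,0,0, 0.2,13,-1.4,0,0,0,0]'
python3 -c "
from h import *
bal();snap('wrist','w3.png')"
```

```text
t: 2.63
tcp_pos: [0.6206, -0.1822, 0.2054]
tool_rot: [-0.485, 0.52, -0.513, 0.482]
force: [-0.2, 0.3, -0.5]
finger_gap: 0.001
bal [ 0.0614 -0.1185] 0.2054 F [-0.24  0.27] -0.52 t 2.6333 gap 0.0006493611305968995
```

View pics/w3.png

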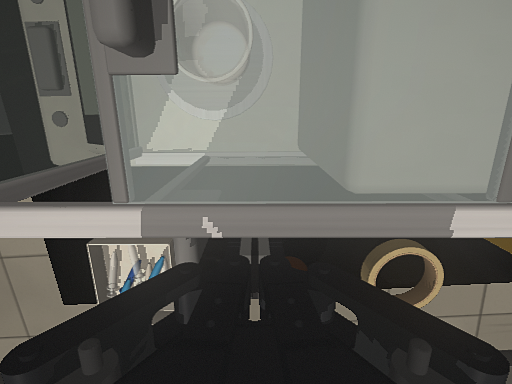

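```bash
python3 -m handwheel '[-0.2,0,-0.5,0,0,0,0, -0.2,0,-1,0,0,0,0, -0.2,0,-1.5,0,0,0,0, -0.2,0,-2,0,0,0,0, -0.2,0,-2.5,0,0,0,0, -0.2,0,-3,0,0,0,0, -0.2,0,-3.5,0,0,0,0, -0.2,0,-4,0,0,0,0, -0.2,0,-4,0,0,0,0]'
python3 -c "
from h import *
bal();snap('wrist','w4.png')"
```

```text
t: 3.43
tcp_pos: [0.5838, -0.1771, 0.2103]
tool_rot: [-0.484, 0.516, -0.515, 0.483]
force: [0.2, -0.3, 0.4]
finger_gap: 0.002
bal [ 0.0244 -0.1156] 0.2103 F [ 0.22 -0.24] 0.38 t 3.4333 gap 0.0016557044098742947
```

View pics/w4.png

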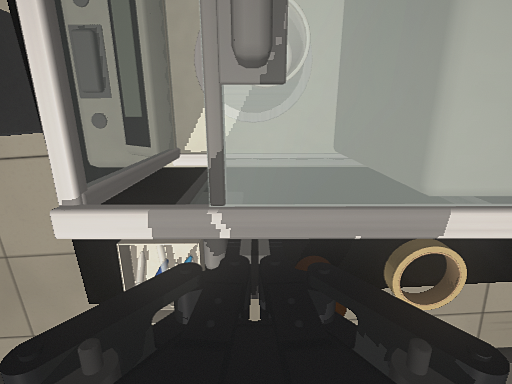

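```bash
python3 -m handwheel '[0,0,-0.5,0,0,0,0, 0,0,-1,0,0,0,0, 0,0,-1.5,0,0,0,0, 0,0,-2,0,0,0,0, 0,0,-2.5,0,0,0,0, 0,0,-3,0,0,0,0, 0,0,-3.5,0,0,0,0, 0,0,-3.7,0,0,0,0, 0,0,-3.7,0,0,0,0]'
python3 -c "
from h import *
bal();snap('wrist','w5.png')"
```

```text
t: 4.23
tcp_pos: [0.5472, -0.1749, 0.2103]
tool_rot: [-0.484, 0.516, -0.515, 0.483]
force: [-0.6, -1.0, -0.7]
finger_gap: -0.001
bal [-0.0123 -0.1157] 0.2103 F [-0.54 -1.01] -0.66 t 4.2333 gap -0.0009403323472479847
```

View pics/w5.png

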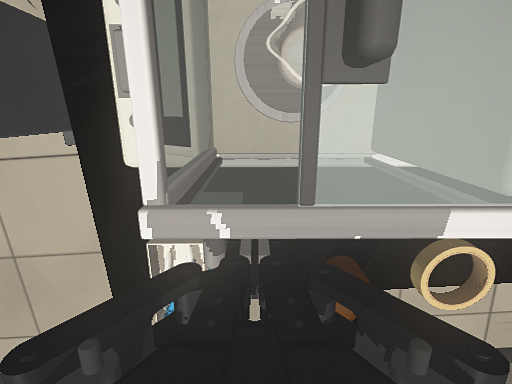

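The handle stays at about (213,250) in front of the fingers, so the door is moving with them. I'll creep to the stop.

```bash
python3 -m handwheel '[0,0,-0.2,0,0,0,0, 0,0,-0.4,0,0,0,0, 0,0,-0.6,0,0,0,0, 0,0,-0.6,0,0,0,0]'
python3 -c "
from h import *
bal()"
python3 -m handwheel '[0,0,-0.2,0,0,0,0, 0,0,-0.4,0,0,0,0, 0,0,-0.4,0,0,0,0]'
python3 -c "
from h import *
bal()"
```

```text
t: 4.62
tcp_pos: [0.5441, -0.1749, 0.2105]
tool_rot: [0.482, -0.514, 0.517, -0.485]
force: [5.6, 0.4, -2.9]
finger_gap: 0.002
bal [-0.0154 -0.1158] 0.2105 F [5.56 0.78] -2.88 t 4.6167 gap 0.0021842748901999796
t: 4.87
tcp_pos: [0.5439, -0.175, 0.2107]
tool_rot: [0.48, -0.512, 0.52, -0.486]
force: [13.5, 2.0, -7.5]
finger_gap: -0.005
bal [-0.0156 -0.1159] 0.2107 F [13.31  2.83] -7.48 t 4.8667 gap -0.004817442157799466
```

Right door on its stop (13 N, tool x = -0.0155). I'll back off, rise and go behind the top handle.

```bash
python3 -m handwheel '[0,0,1.5,0,0,0,0, 0,0,3,0,0,0,0, 0,-4,3,0,0,0,0, 0,-8,3.5,0,0,0,0, 0,-12,5,0,0,0,0, -3,-12,7,0,0,0,0, -6,-12,8.7,0,0,0,0, -9,-12,8.7,0,0,0,0, -11.6,-12,8.7,0,0,0,0, -11.6,-12,8.7,0,0,0,0]'
python3 -c "
from h import *
bal();snap('wrist','w6.png')"
```

```text
t: 5.7
tcp_pos: [0.6319, -0.059, 0.33]
tool_rot: [-0.485, 0.516, -0.513, 0.485]
force: [-0.8, -0.3, 0.1]
finger_gap: 0.006
bal [0.0653 0.0051] 0.33 F [-0.76 -0.36] 0.08 t 5.7 gap 0.006045402704053936
```

View pics/w6.png

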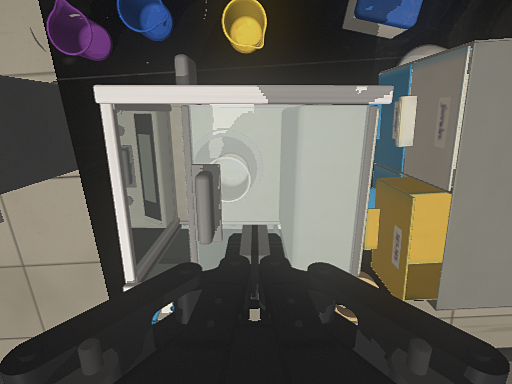

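The wrist view shows the top handle at (205,206), the fingers behind it at (255,232) and the left handle at (184,68). I'm descending behind the crossbar.

```bash
python3 -m handwheel '[0.2,3,0,0,0,0,0, 0.2,5.5,0,0,0,0,0, 0.2,6.7,0,0,0,0,0, 0.2,7.4,0,0,0,0,0, 0.2,7.4,0,0,0,0,0, 0.2,7.4,0,0,0,0,0]'
python3 -c "
from h import *
bal();s=snap('wrist','w7.png')
st=manip.sense();p=lambda u,v:(atd(s,u,v)-st['tcp_pos']).round(4)
"
```

```text
t: 6.25
tcp_pos: [0.6325, -0.0671, 0.2566]
tool_rot: [0.484, -0.516, 0.516, -0.483]
force: [-0.5, -0.2, -0.6]
finger_gap: -0.0
bal [ 0.0664 -0.0029] 0.2566 F [-0.53 -0.28] -0.59 t 6.25 gap -0.00044456702563800934
```

View pics/w7.png

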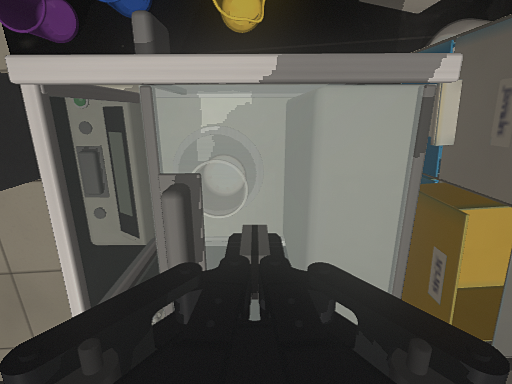

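```bash
python3 -m handwheel '[-0.1,0.4,-0.6,0,0,0,0, -0.1,0.4,-1.2,0,0,0,0, -0.1,0.4,-1.8,0,0,0,0, -0.1,0.4,-2.4,0,0,0,0, -0.1,0.4,-3,0,0,0,0, -0.1,0.4,-3.6,0,0,0,0, -0.1,0.4,-4.2,0,0,0,0, -0.1,0.4,-4.8,0,0,0,0, -0.1,0.4,-5.4,0,0,0,0, -0.1,0.4,-5.4,0,0,0,0]'
python3 -c "
from h import *
bal();s=snap('wrist','w8.png')
"
```

```text
t: 7.13
tcp_pos: [0.5769, -0.0615, 0.2524]
tool_rot: [-0.484, 0.516, -0.515, 0.483]
force: [0.4, 0.1, -0.7]
finger_gap: -0.001
bal [ 0.0105 -0.0007] 0.2524 F [0.44 0.13] -0.67 t 7.1333 gap -0.0013241202718672338
```

View pics/w8.png

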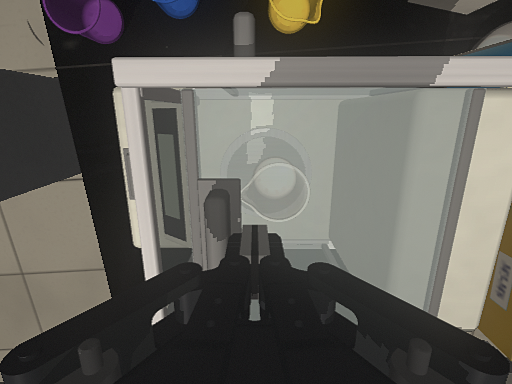

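```bash
python3 -m handwheel '[0,0,-0.5,0,0,0,0, 0,0,-1,0,0,0,0, 0,0,-1.5,0,0,0,0, 0,0,-2,0,0,0,0, 0,0,-2.4,0,0,0,0, 0,0,-2.6,0,0,0,0, 0,0,-2.8,0,0,0,0, 0,0,-2.8,0,0,0,0]'
python3 -c "
from h import *
bal()"
python3 -m handwheel '[0,0,-0.2,0,0,0,0, 0,0,-0.4,0,0,0,0, 0,0,-0.4,0,0,0,0]'
python3 -c "
from h import *
bal();s=snap('wrist','w9.png')"
```

```text
t: 7.85
tcp_pos: [0.5499, -0.0599, 0.2522]
tool_rot: [-0.484, 0.516, -0.515, 0.484]
force: [0.5, -0.9, 0.3]
finger_gap: -0.004
bal [-0.0165 -0.0007] 0.2522 F [ 0.59 -0.88] 0.25 t 7.85 gap -0.003815936039865301
t: 8.1
tcp_pos: [0.5489, -0.0599, 0.2525]
tool_rot: [0.482, -0.514, 0.517, -0.485]
force: [6.9, -0.4, -5.1]
finger_gap: -0.002
bal [-0.0175 -0.0007] 0.2525 F [6.91 0.03] -5.08 t 8.1 gap -0.0016808193376539333
```

View pics/w9.png

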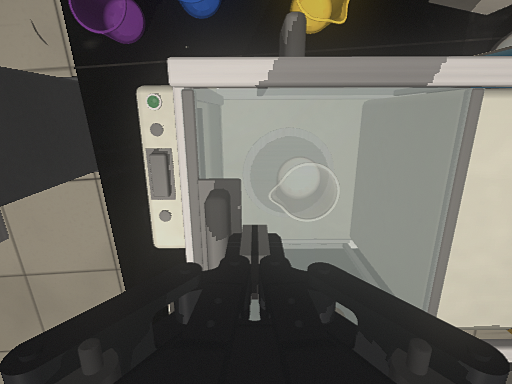

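```bash
python3 -m handwheel '[0,0,-0.3,0,0,0,0, 0,0,-0.3,0,0,0,0, 0,0,-0.3,0,0,0,0]'
python3 -c "
from h import *
bal()"
python3 -m handwheel '[0,0,1.5,0,0,0,0, 0,0,3,0,0,0,0, 0,-4,3.5,0,0,0,0, 0,-8,4.5,0,0,0,0, -3,-8,6,0,0,0,0, -6,-8,7.5,0,0,0,0, -9,-8,7.5,0,0,0,0, -11.4,-8,7.5,0,0,0,0, -11.4,-8,7.5,0,0,0,0, -11.4,-8,7.5,0,0,0,0]'
python3 -c "
from h import *
bal();s=snap('wrist','w10.png')"
```

```text
t: 8.4
tcp_pos: [0.5487, -0.0599, 0.2527]
tool_rot: [0.48, -0.513, 0.519, -0.487]
force: [11.1, 0.7, -8.0]
finger_gap: -0.004
bal [-0.0177 -0.0007] 0.2527 F [11.05  1.32] -8.04 t 8.4 gap -0.004263166060312121
t: 9.23
tcp_pos: [0.625, 0.0508, 0.3319]
tool_rot: [-0.485, 0.515, -0.515, 0.484]
force: [-0.4, 0.2, 0.9]
finger_gap: -0.0
bal [0.0518 0.1143] 0.3319 F [-0.37  0.13] 0.89 t 9.2333 gap -0.00022327515403103762
```

View pics/w10.png

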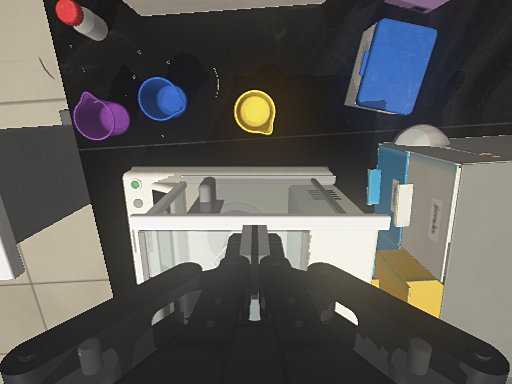

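```bash
python3 -m handwheel '[0,4,0,0,0,0,0, 0,8,0,0,0,0,0, 0,11,0,0,0,0,0, 0,12.2,0,0,0,0,0, 0,12.2,0,0,0,0,0, 0,12.2,0,0,0,0,0]'
python3 -c "
from h import *
bal();s=snap('wrist','w11.png')"
python3 -m handwheel '[0,0,-0.6,0,0,0,0, 0,0,-1.2,0,0,0,0, 0,0,-1.8,0,0,0,0, 0,0,-2.4,0,0,0,0, 0,0,-3,0,0,0,0, 0,0,-3.6,0,0,0,0, 0,0,-4.2,0,0,0,0, 0,0,-4.2,0,0,0,0]'
python3 -c "
from h import *
bal();s=snap('wrist','w12.png')"
```

```text
t: 9.78
tcp_pos: [0.6255, 0.0481, 0.2098]
tool_rot: [-0.484, 0.517, -0.516, 0.483]
force: [0.8, 0.9, 0.1]
finger_gap: 0.0
bal [0.0525 0.1117] 0.2098 F [0.75 0.92] 0.12 t 9.7833 gap 0.0002204935459080861
t: 10.5
tcp_pos: [0.5824, 0.0524, 0.2105]
tool_rot: [-0.484, 0.516, -0.515, 0.484]
force: [-0.6, -0.7, -0.4]
finger_gap: -0.001
bal [0.0092 0.1133] 0.2105 F [-0.51 -0.72] -0.44 t 10.5 gap -0.0013889051026344122
```

View pics/w11.png

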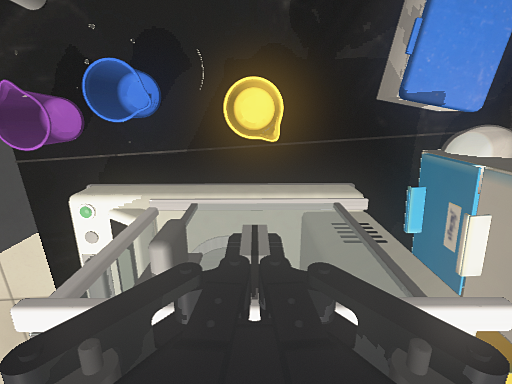

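View pics/w12.png

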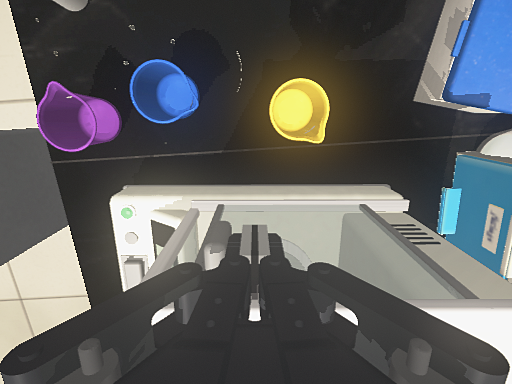

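The left handle is against the fingers at about (213,240), so I'll continue to the stop.

```bash
python3 -m handwheel '[0,0,-0.5,0,0,0,0, 0,0,-1,0,0,0,0, 0,0,-1.5,0,0,0,0, 0,0,-1.9,0,0,0,0, 0,0,-2.2,0,0,0,0, 0,0,-2.4,0,0,0,0, 0,0,-2.4,0,0,0,0]'
python3 -c "
from h import *
bal()"
python3 -m handwheel '[0,0,-0.2,0,0,0,0, 0,0,-0.4,0,0,0,0, 0,0,-0.6,0,0,0,0, 0,0,-0.8,0,0,0,0, 0,0,-0.8,0,0,0,0]'
python3 -c "
from h import *
bal();s=snap('wrist','w13.png')"
```

```text
t: 11.13
tcp_pos: [0.5591, 0.0537, 0.2102]
tool_rot: [-0.484, 0.516, -0.515, 0.483]
force: [0.6, -0.2, -0.6]
finger_gap: -0.002
bal [-0.0142  0.1132] 0.2102 F [ 0.59 -0.19] -0.56 t 11.1333 gap -0.0021191567986563998
t: 11.55
tcp_pos: [0.5579, 0.0537, 0.2106]
tool_rot: [0.48, -0.512, 0.52, -0.487]
force: [13.6, 0.2, -9.2]
finger_gap: 0.001
bal [-0.0153  0.1132] 0.2106 F [13.53  1.05] -9.19 t 11.55 gap 0.0012358719474258365
```

View pics/w13.png

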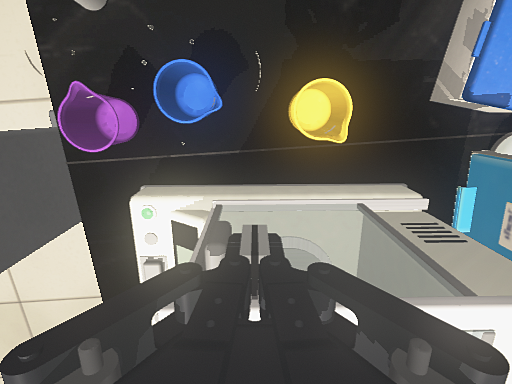

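Left door on its stop (13.5 N, x = -0.0153, same offset as the right one). I'll back off, rise, and move high over the front to check everything before pressing.

```bash
python3 -m handwheel '[0,0,1.5,0,0,0,0, 0,0,3,0,0,0,0, 0,-4,3,0,0,0,0, 0,-8,3,0,0,0,0, 0,-12,3,0,0,0,0, 2,-13,0,0,0,0,0, 4,-13,-3,0,0,0,0, 6,-13,-6,0,0,0,0, 8.5,-13,-8,0,0,0,0, 11.3,-13,-10.5,0,0,0,0]'
python3 -c "
from h import *
bal();s=snap('wrist','w14.png');S=snap('scene','s14.png');T=snap('top','t14.png')
st=manip.sense();print(st['q'].round(3))
Rm=R.from_quat(st['tool_rot'])
def cloud(s):
    M,t=cam(s);K=np.array(s['camera_matrix']);v,u=np.mgrid[0:384,0:512];d=s['depth']
    c=np.stack([(u-K[0,2])/K[0,0]*d,(v-K[1,2])/K[1,1]*d,d],-1)
    return ((c-t)@M)[d>0]
for s_ in (S,T,s):
    w=cloud(s_)-st['tcp_pos']; w[:,:2]=w[:,:2]@Bm
    for h in np.arange(-.02,.6,.04):
        m=(w[:,2]>h)&(w[:,2]<h+.04)&(abs(w[:,0])<.25)&(abs(w[:,1])<.12)
        if m.sum()>3: print(round(h,2),m.sum(),w[m].min(0).round(3),w[m].max(0).round(3))
    print()
"
```

```text
t: 12.43
tcp_pos: [0.4381, -0.0518, 0.3402]
tool_rot: [-0.484, 0.516, -0.515, 0.484]
force: [0.3, -1.0, 0.5]
finger_gap: -0.003
bal [-0.1286  0.0007] 0.3402 F [ 0.41 -0.97] 0.5 t 12.4333 gap -0.003498799351482282
[-0.374  0.16   1.741  0.     1.243 -0.306]
0.02 125 [ 0.002 -0.004  0.025] [0.051 0.017 0.06 ]
0.06 126 [0.002 0.002 0.06 ] [0.059 0.02  0.091]
0.1 124 [-0.015  0.029  0.111] [0.02  0.039 0.14 ]
0.14 186 [-0.013  0.02   0.141] [0.028 0.038 0.18 ]
0.18 143 [-0.009  0.023  0.18 ] [0.034 0.037 0.219]
0.22 101 [-0.041  0.05   0.238] [0.035 0.071 0.26 ]
0.26 603 [-0.052  0.044  0.26 ] [0.046 0.076 0.3  ]
0.3 578 [-0.049  0.02   0.3  ] [0.045 0.075 0.34 ]

-0.02 6 [-0.014 -0.007 -0.01 ] [-0.013 -0.003  0.001]
0.02 16 [-0.051 -0.008  0.032] [-0.01   0.013  0.058]
0.06 91 [-0.064 -0.013  0.06 ] [-0.038  0.013  0.085]
0.3 250 [-0.029 -0.055  0.304] [0.04  0.051 0.327]

-0.02 1641 [-0.013 -0.01  -0.014] [0.014 0.013 0.02 ]
0.02 18004 [-0.055 -0.011  0.02 ] [0.055 0.019 0.06 ]
0.06 26261 [-0.062 -0.006  0.06 ] [0.062 0.022 0.085]
```

View pics/w14.png

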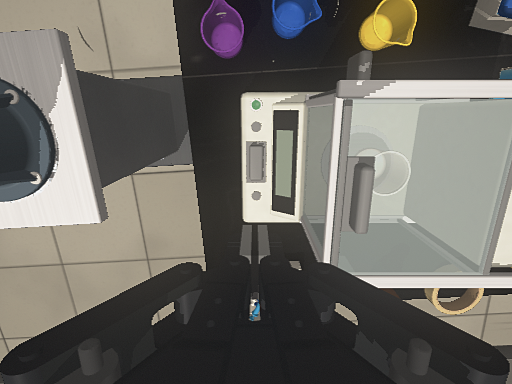

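View pics/s14.png

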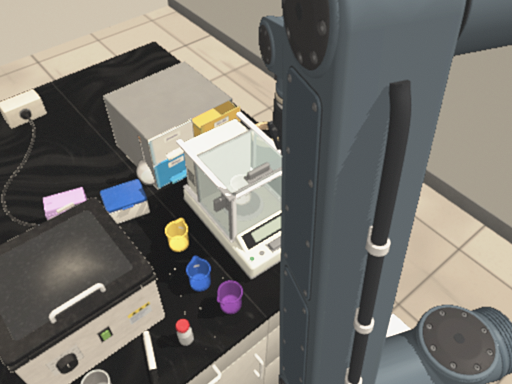

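The linkage reaches ±62 mm along the jaw axis, while the chamber stands only 66 mm behind the key. So I'll turn the jaws crosswise before descending, with the camera on the robot side.

```bash
python3 - <<'E'
from h import *
s=snap('wrist')
def b(p):return np.r_[Bm.T@(p[:2]-O),p[2]].round(4)
for n,u,v,z in [('left front',350,68,.215),('left r',370,68,.215),('top f',354,200,.2505),('top r',372,200,.2505),('tare',257,162,.0685),('keys',256,127,.063),('',256,196,.063)]:
    print(n,b(onz(s,u,v,z)),b(atd(s,u,v)))
im=s['frame'][40:290,220:470,::-1];cv2.imwrite('pics/w14c.png',cv2.resize(im,None,fx=2.4,fy=2.4))
E
python3 -m handwheel '[0,0,0,0,-0.12,0,0, 0,0,0,0,-0.24,0,0, 0,0,0,0,-0.36,0,0, 0,0,0,0,-0.48,0,0, 0,0,0,0,-0.6,0,0, 0,0,0,0,-0.72,0,0, 0,0,0,0,-0.84,0,0, 0,0,0,0,-0.96,0,0, 0,0,0,0,-1.08,0,0, 0,0,0,0,-1.2,0,0]'
python3 -m handwheel '[0,0,0,0,-0.12,0,0, 0,0,0,0,-0.24,0,0, 0,0,0,0,-0.36,0,0, 0,0,0,0,-0.37,0,0, 0,0,0,0,-0.37,0,0]'
python3 -c "
from h import *
bal();s=snap('wrist','w15.png');st=manip.sense();print(st['q'].round(2));print(R.from_quat(st['tool_rot']).as_matrix().round(3))"
```

```text
left front [-0.0478  0.1044  0.215 ] [-0.0405  0.1076  0.1922]
left r [-0.031   0.1043  0.215 ] [-0.0305  0.1045  0.2135]
top f [-0.0471 -0.0006  0.2505] [-0.043  -0.0042  0.2395]
top r [-0.0324 -0.0007  0.2505] [-0.0225 -0.008   0.2283]
tare [-0.1254 -0.0005  0.0685] [-0.1254 -0.0004  0.0692]
keys [-0.1266  0.049   0.063 ] [-0.1265  0.0489  0.0609]
 [-0.1271 -0.0541  0.063 ] [-0.1271 -0.055   0.06  ]
t: 13.47
tcp_pos: [0.4408, -0.0508, 0.3401]
tool_rot: [-0.691, 0.15, -0.15, 0.691]
force: [0.9, 0.1, -0.7]
finger_gap: 0.005
t: 13.88
tcp_pos: [0.4405, -0.0511, 0.3401]
tool_rot: [-0.707, 0.023, -0.023, 0.707]
force: [-0.1, 0.2, -0.2]
finger_gap: -0.002
bal [-0.1262  0.0015] 0.3401 F [-0.12  0.21] -0.2 t 13.8833 gap -0.0016257585967670125
[-0.37  0.16  1.74  0.    1.24 -1.87]
[[ 0.998 -0.     0.066]
 [-0.066  0.     0.998]
 [-0.    -1.     0.   ]]
```

View pics/w14c.png

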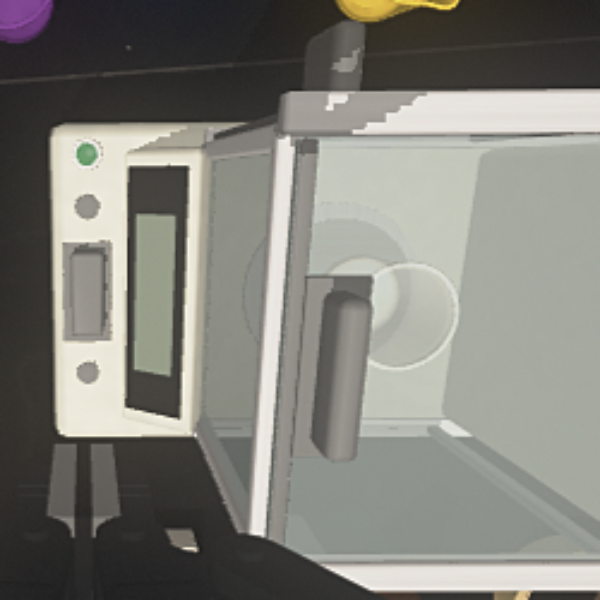

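View pics/w15.png

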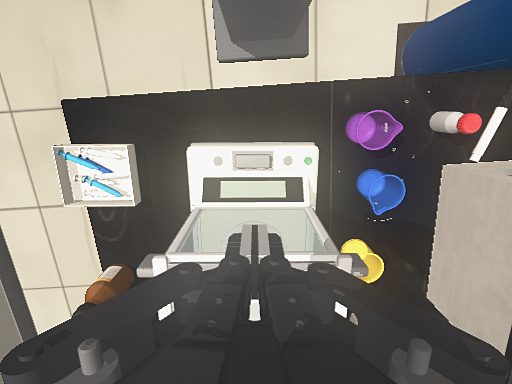

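All three doors look shut. In the crosswise view the right handle at (146,264) and left handle at (355,264) are symmetric, and the earlier crop shows the top pane's front edge against the front rail. Now descending to the long tare key (252,160).

```bash
python3 -m handwheel '[-0.2,4,0,0,0,0,0, -0.2,8,0,0,0,0,0, -0.2,12,0,0,0,0,0, -0.2,16,0,0,0,0,0, -0.2,19,0,0,0,0,0, -0.2,22,0,0,0,0,0, -0.2,24,0,0,0,0,0, -0.2,24.3,0,0,0,0,0, -0.2,24.3,0,0,0,0,0, -0.2,24.3,0,0,0,0,0]'
python3 -c "
from h import *
bal();s=snap('wrist','w16.png')"
```

```text
t: 14.77
tcp_pos: [0.4386, -0.0518, 0.0978]
tool_rot: [0.707, -0.023, 0.023, -0.707]
force: [0.2, -0.0, 0.0]
finger_gap: -0.003
bal [-0.128   0.0007] 0.0978 F [0.18 0.  ] 0.03 t 14.7667 gap -0.002961623604186434
```

View pics/w16.png

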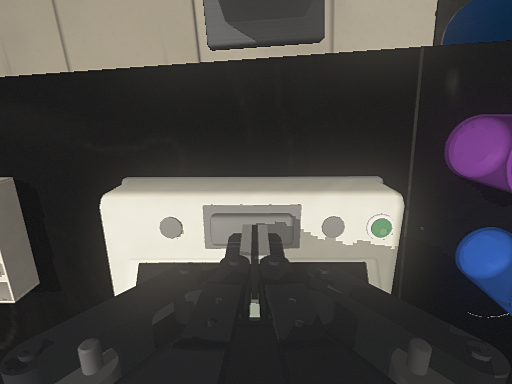

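The fingers at (254,235) are centred over the long key (253,227). Pressing slowly.

```bash
python3 -m handwheel '[0,0.5,0,0,0,0,0, 0,1,0,0,0,0,0, 0,1.3,0,0,0,0,0, 0,1.3,0,0,0,0,0]'
python3 -c "
from h import *
bal()"
python3 -m handwheel '[0,0.2,0,0,0,0,0, 0,0.4,0,0,0,0,0, 0,0.4,0,0,0,0,0]'
python3 -c "
from h import *
bal()"
python3 -m handwheel '[0,0.2,0,0,0,0,0, 0,0.4,0,0,0,0,0, 0,0.4,0,0,0,0,0]'
python3 -c "
from h import *
bal()"
```

```text
t: 15.15
tcp_pos: [0.4384, -0.0519, 0.0843]
tool_rot: [0.707, -0.023, 0.023, -0.707]
force: [1.0, 0.2, 3.3]
finger_gap: 0.002
bal [-0.1283  0.0006] 0.0843 F [0.95 0.25] 3.33 t 15.15 gap 0.0018280014787819582
t: 15.4
tcp_pos: [0.4383, -0.0519, 0.0806]
tool_rot: [0.707, -0.023, 0.023, -0.707]
force: [1.0, 0.2, 5.2]
finger_gap: 0.001
bal [-0.1283  0.0006] 0.0806 F [1.   0.26] 5.18 t 15.4 gap 0.0005474738598823395
t: 15.65
tcp_pos: [0.4384, -0.0519, 0.0796]
tool_rot: [0.707, -0.022, 0.024, -0.706]
force: [-4.1, 0.5, 39.5]
finger_gap: -0.0
bal [-0.1283  0.0006] 0.0796 F [-4.09  0.22] 39.46 t 15.65 gap -0.0001147282389148947
```

Key on its stop: motion stalled at z=0.0796 with the force climbing sharply. Releasing now.

```bash
python3 -m handwheel '[0,-0.8,0,0,0,0,0, 0,-1.6,0,0,0,0,0, 0,-4,0,0,0,0,0, 0,-8,0,0,0,0,0, 0,-12,0,0,0,0,0, 0,-16,0,0,0,0,0, 0,-20,0,0,0,0,0, 0,-24,0,0,0,0,0, 0,-26,0,0,0,0,0, 0,-26,0,0,0,0,0]'
python3 - <<'E'
from h import *
bal();s=snap('wrist','w17.png');snap('scene','s17.png')
def b(p):return np.r_[Bm.T@(p[:2]-O),p[2]].round(4)
print('key',b(atd(s,253,160)))
E
```

```text
t: 16.48
tcp_pos: [0.4402, -0.0526, 0.3411]
tool_rot: [0.708, -0.019, 0.026, -0.705]
force: [0.7, 0.3, -0.7]
finger_gap: -0.0
bal [-0.1265  0.    ] 0.3411 F [0.71 0.38] -0.67 t 16.4833 gap -0.0003007284715853572
key [-0.1262 -0.0029  0.0676]
```

View pics/w17.png

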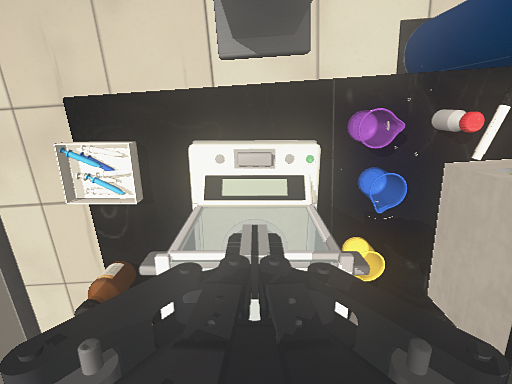

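View pics/s17.png

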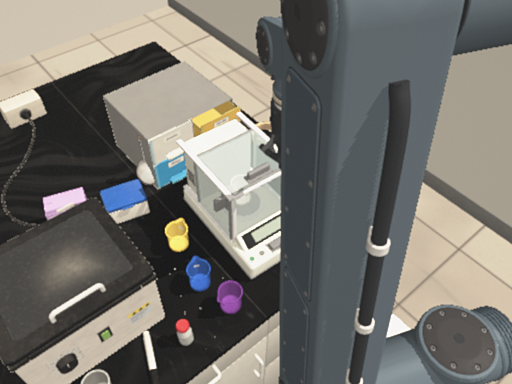

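The key is back up (0.068). I'll move the arm to the right so I can check all the doors unobstructed.

```bash
python3 -m handwheel '[0,0,-4,0,0,0,0, 0,0,-8,0,0,0,0, 0,0,-12,0,0,0,0, 0,0,-16,0,0,0,0, -1,0,-20,0,0,0,0, -2,0,-24,0,0,0,0, -4,0,-28,0,0,0,0, -6,0,-32,0,0,0,0, -8,0,-36,0,0,0,0, -10,0,-40,0,0,0,0]'
python3 -m handwheel '[-2,0,-4,0,0,0,0, -4,0,-8,0,0,0,0, -6,0,-12,0,0,0,0, -6,0,-12,0,0,0,0, -6,0,-12,0,0,0,0]'
python3 - <<'E'
from h import *
for n in ['scene','top']:
    s=snap(n,n+'18.png')
    im=s['frame'];b=(165,90,345,285) if n=='scene' else (190,105,320,255)
    cv2.imwrite(f'pics/{n}18c.png',cv2.resize(im[b[1]:b[3],b[0]:b[2],::-1],None,fx=3,fy=3,interpolation=cv2.INTER_CUBIC))
    M,t=cam(s);K=np.array(s['camera_matrix']);v,u=np.mgrid[100:260,160:340]
    d=s['depth'][v,u];c=np.stack([(u-K[0,2])/K[0,0]*d,(v-K[1,2])/K[1,1]*d,d],-1)
    w=(c-t)@M;b2=(w[...,:2]-O)@Bm;z=w[...,2]
    for nm,m in [('top',(z>.236)&(z<.26)&(abs(b2[...,1])<.05)&(abs(b2[...,0])<.09)),('left',(z>.17)&(z<.225)&(b2[...,1]>.102)&(b2[...,1]<.13)&(abs(b2[...,0])<.09)),('right',(z>.17)&(z<.225)&(b2[...,1]<-.102)&(b2[...,1]>-.13)&(abs(b2[...,0])<.09)),('key',(abs(b2[...,0]+.128)<.006)&(abs(b2[...,1])<.015)&(z<.1))]:
        m=m&(d>0)
        if m.sum(): print(n,nm,m.sum(),b2[m].min(0).round(4),b2[m].max(0).round(4),np.median(z[m]).round(4))
bal()
E
```

```text
t: 17.42
tcp_pos: [0.3163, -0.4341, 0.3332]
tool_rot: [-0.705, 0.024, -0.022, 0.709]
force: [0.5, 0.1, -0.3]
finger_gap: 0.001
t: 17.83
tcp_pos: [0.2482, -0.5514, 0.3326]
tool_rot: [-0.705, 0.025, -0.024, 0.708]
force: [-0.2, 1.1, 0.8]
finger_gap: 0.005
scene top 171 [-0.0455 -0.0266] [-0.0305  0.0346] 0.2476
scene left 122 [-0.0427  0.1021] [-0.0289  0.124 ] 0.2052
scene right 42 [-0.0429 -0.1191] [-0.0287 -0.1045] 0.2097
scene key 46 [-0.1338 -0.0134] [-0.1222  0.013 ] 0.0687
top top 106 [-0.0442 -0.0281] [-0.03    0.0304] 0.2474
top left 64 [-0.0425  0.1021] [-0.0291  0.1222] 0.2043
top right 41 [-0.0432 -0.1218] [-0.0303 -0.1033] 0.2069
top key 21 [-0.1334 -0.0083] [-0.1224  0.0149] 0.0678
bal [-0.2861 -0.506 ] 0.3337 F [0.57 0.51] -1.34 t 17.9333 gap 0.001787768308749703
```

View pics/scene18c.png

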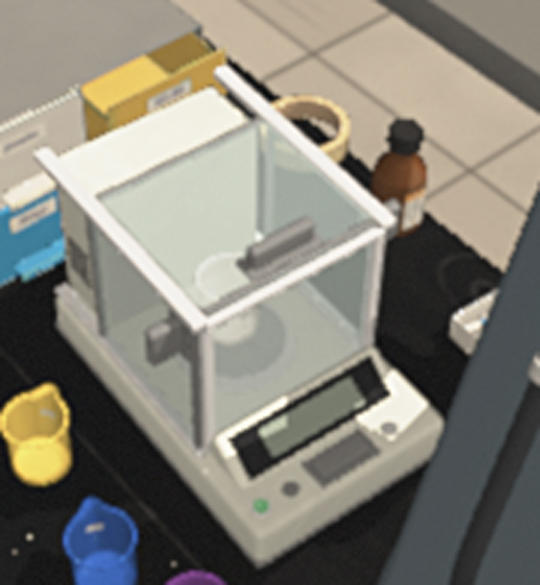

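View pics/top18.png

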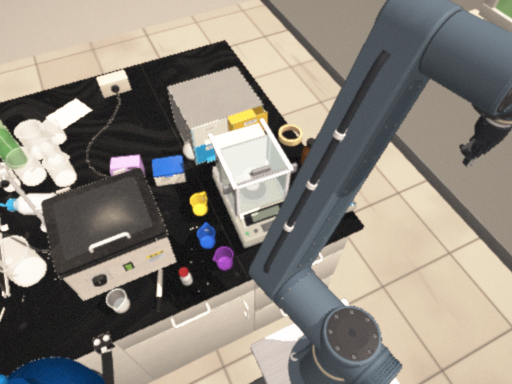

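Everything is in place: the handles span x -0.043 to -0.029 (left and right) and -0.045 to -0.030 (top), all centred on their shut positions, and the key is up at 0.068. Handing in.

```bash
python3 -c "
from station import manip
print(manip.sign_off())"
```

```text
the job is handed in; nothing more can be done
None
```

I pushed the right, top and left doors by their handles until each stopped hard, at about 11 to 14 N. Then I pressed the tare key to its stop and let it come up. The job was handed in at about t = 18 s.

- **Doors:** the last views, with the arm moved aside, put the left and right handles at about x = -0.036 and the top one at -0.038. These are their shut positions, to within about 2 mm.
- **Tare key:** it was back up at about 68 mm. The press overshot slightly: the fingertips pushed with 39.5 N at the stop, just under the 40 N limit for the arm and gripper body.
- **Surroundings:** the beaker still stands on the pan. Nothing around the balance appeared to have moved, judging by eye in the pictures, not by measurement. In the very last view the arm partly hid the tray and the bottle; both looked in place in the wrist picture just before.

No check failed. The only disagreement was about 2 to 3 mm between the cameras on where the handles and key were.

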